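Change over the parts trays on the model-repair bench

ROBOT

A 6-joint arm with a two-finger parallel gripper is mounted at the origin on the work surface. World frame = base frame: x ahead of the robot, y to its left, z up, the work surface at z = 0. Lengths are in mm, angles in rad, forces in N, time in s.
With the tool pointing down it reaches from about 275 to 1000 mm from the base axis. Payload 8.4 kg.
Tool frame: the origin (TCP) lies on the centre line of the jaws, within the pads' length; the fingertips stand 25 mm ahead of it and the grasp point (between the pads) lies 6 mm ahead of it; z points along the fingers, x is the direction in which the jaws open and shut, and the axes are right-handed (so a half turn about z gives the same grasp; the last joint's range is limited). The gripper opens to 85 mm and grips with 20 to 120 N. Pads are 22 mm wide; open, the fingers measure 114 mm over their backs; the gripper's body (76 mm by 85 mm) begins 54 mm behind the grasp point. The pads swing forward as they close: fully open they stand 13 mm farther back than shut.
Start: joints at [-1.259, 0.353, 1.633, -0, 1.155, -0.002], TCP at [192.921, -594.483, 256.281] pointing down, gripper open.
Joint ranges: [-2.63, 2.63], [-0.92, 2.1], [0.06, 2.66], [-1.3, 4.44], [0, 2.69], [-3.02, 3.02]. Speed limits (rad/s): [2.22, 2.22, 2.79, 3.14, 3.14, 3.14].

INTERFACE

Orientations are given as [roll, pitch, yaw] about the fixed x, y, z axes, in that order (R = Rz(yaw) Ry(pitch) Rx(roll)).
In Python, from rig import r gives the robot as it stands. The module is installed in compiled form; this text tells all that it offers.
- The arm moves only by the tool jog_arm, never from a script. Its argument "deltas" is a list of rows, each an object with "gripper": the gripper command: -1 is fully open, 1 is shut, values between are in proportion; "translation": the shift along the world's x, y, z in units of 10 cm (1.0 is 10 cm), a list of three; "dr": the turn, a rotation vector about the world's x, y, z in units of pi/2 rad (1.0 is pi/2 rad), a list of three. In form: [{"gripper": gripper, "translation": [x, y, z], "dr": [wx, wy, wz]}, ...]. A call has 1 to 12 rows; each row shifts and turns the commanded pose from where the row before left it; what a row does not reach is not made up. A row lasts 1/12 s, in which the tool goes at most 41.7 mm and 7.16 degrees, less where a joint would pass 70% of its speed; a pose out of reach is approached as far as the arm can. A call with a number of a shift or a turn outside -1 to 1 is refused whole. A call with a gripper value outside its range is refused whole. The fingers move at their own pace and stop on an object; "squeeze" is the grip in N (left out, the last holds). Time passes only in rows, so rows that do not move let the fingers close. It gives the time, the measured TCP pose, the force and the opening at its end, in the units of the state.
- r.sense(): the state, without advancing time (a new reading comes with each control period).
- r.grab_frame(name): name is "side" or "top" or "wrist"; returns the picture (420x560x3 uint8, blue, green, red); there is no depth.
- r.calibration(name): a dict with "mtx" (3x3 intrinsics, pixels), "world_from_camera" (4x4, takes a point from camera to world coordinates). Camera axes: x right, y down, z forward; pixel columns grow to the right and rows downward; lengths in mm; the calibration is good to about 2 mm. A picture is of the moment at which its call begins: read the wrist's pose just before it. calibration takes no time and is no camera call; for the wrist camera it gives the pose at the moment of the call.
- r.sign_off(): hands the job in, once; it reports no verdict.
The state is a dict: "clock": time; "qpos": joint angles; "qvel": joint speeds; "joint_efforts": joint torques, N m; "eef_pos": TCP position; "tcp_rot": TCP orientation; "contact_force": force on the tool from outside, world axes, zero at the start; "wrist_torque": the same for the moment, N m; "opening": opening from 0.0 (shut) to 1.0 (fully open).
Only numpy, scipy, OpenCV 4.12 (cv2) and the standard library are available. Lean on these libraries where they do the work, as an engineer would, in place of code of your own. Each camera call takes 0.05 s, during which the arm holds its last target. There are 200 camera calls.

TASK

I am done with the axle rods and need the wheels: push the tray of axle rods, which was left standing open, fully home, and draw the tray of wheels all the way out to its stop by hooking a fingertip behind the lip at its front. Do it gently with the fingertips only, without gripping the trays, leave the tray of bus bodies shut, and disturb nothing else on the bench; the two trays may be done in either order.

Things in the scene. Friction and masses are not known exactly. Their poses are not given: they have to be found in the camera images.
- board: Plywood board 240 x 440 x 12 mm, fixed flat on the bench; origin centre of its underside, x to the back. Three identical parts units are screwed on it side by side, fronts towards the robot, 140 mm apart; which unit is in which place varies, and the board is turned up to 0.2 rad.
- wheel_unit: Grey open-topped parts unit, fixed on the board; its white pull-out tray is full of black model wheels (18 mm) with white hubs. 100 x 170 x 46 mm. Origin: centre of its underside, 12 mm above the bench; x points from its front to its back, y to the left seen from the robot, z up. Shut, the tray's flat front stands at x = -89 mm. The tray slides out along -x.
- rod_unit: Like the wheel unit, same size and frame, but its tray holds thin dark steel axle rods 130 mm long. It is the one left standing open.
- body_unit: Like the wheel unit, same size and frame, but its tray holds two white model bus bodies 130 mm long. Its tray is shut.
- wheel_tray (a joint): Slide of the wheel tray in m: 0 shut (its front against the unit), 0.100 fully out at its stop; grows as the tray comes out along the unit's -x. It runs stiffly (about 1.5 N of friction), has no spring and no latch and stays where it is left. Starts shut or within 6 mm of it.
- rod_tray (a joint): Slide of the axle-rod tray in m: 0 shut (its front against the unit), 0.100 fully out at its stop; grows as the tray comes out along the unit's -x. It runs stiffly (about 1.5 N of friction), has no spring and no latch and stays where it is left. Starts 45 to 80 mm open.
- body_tray (a joint): Slide of the bus-body tray in m: 0 shut (its front against the unit), 0.100 fully out at its stop; grows as the tray comes out along the unit's -x. It runs stiffly (about 1.5 N of friction), has no spring and no latch and stays where it is left. Starts shut.
- wheel_lip (a point): Middle of the top inner edge of the wheel tray's upturned front lip (unit frame x = -133 mm minus the slide, z = 28 mm). Lip: 60 mm wide, 6 mm thick (outer face 6 mm nearer the robot), top 28 mm, on the end of a flat 60 mm wide tongue whose upper face is at z = 8 mm. Finger gap between lip and tray front: 44 mm along the slide, open above and at the sides.
- rod_lip (a point): Middle of the top inner edge of the axle-rod tray's upturned front lip (unit frame x = -133 mm minus the slide, z = 28 mm). Lip: 60 mm wide, 6 mm thick (outer face 6 mm nearer the robot), top 28 mm, on the end of a flat 60 mm wide tongue whose upper face is at z = 8 mm. Finger gap between lip and tray front: 44 mm along the slide, open above and at the sides.
- vial_a: Small clear vial with a black cap, 21 mm across, 39 mm tall, loose, standing on the board in the 40 mm gap between two units, beside the tray fronts; origin centre of its foot.
- vial_b: Small amber vial with a white cap, as vial_a, in the other gap.
- bus_a: White model bus, 125 x 28 x 34 mm, loose on the bench to the left of the board; origin under its centre.
- bus_b: Red model bus, 125 x 28 x 34 mm, loose on the bench to the right of the board; origin under its centre.
- glue: White glue bottle with a pointed nozzle, 38 mm across, 134 mm tall, loose, standing to the left of the board; origin centre of its foot.
- pliers: Small pliers with yellow handles, 135 mm long, 15 mm high, lying loose to the right of the board.
- magnifier: Hand magnifier, lens ring 76 mm across, 165 mm long, 13 mm high, lying loose to the right of the board.
- tweezers: Steel tweezers 120 mm long, 8 mm high, lying loose on the board in the gap between the left and the middle unit, behind a vial.

How it is judged (in metres and radians):
At the end, for the whole second after the job is handed in: The wheel tray rests within 5 mm of its outer stop (slide above 95 mm), the axle-rod tray and the bus-body tray are shut to within 4 mm, and each vial, bus, the glue bottle, pliers, magnifier and tweezers lie within 15 mm of where they were (value of joint wheel_tray above 0.095 m and value of joint each of rod_tray, body_tray below 0.004 m and velocity of joint wheel_tray between -0.005 and 0.005 m/s and velocity of joint rod_tray between -0.005 and 0.005 m/s and distance of each of vial_a, vial_b, bus_a, bus_b, glue, pliers, magnifier, tweezers from where it was at the start of the episode below 0.015 m); the robot touches nothing.
It fails at once if a tray is gripped: the fingers bear on it with more than 35 N while it stands between its stops, where 2 N move it ((contact force between the fingers and wheel_unit above 35 N and value of joint wheel_tray between 0.008 and 0.092 m) or (contact force between the fingers and rod_unit above 35 N and value of joint rod_tray between 0.008 and 0.092 m)).
It fails at once if a tray is slammed or forced (more than 80 N of the fingers on it) (contact force between the fingers and wheel_unit above 80 N or contact force between the fingers and rod_unit above 80 N or contact force between the fingers and body_unit above 80 N).
It fails at once if the tray of bus bodies is pulled open by more than 10 mm (value of joint body_tray above 0.01 m).
It fails at once if something else on the bench is lifted, carried or pushed more than 20 mm away (distance of any of vial_a, vial_b, bus_a, bus_b, glue, pliers, magnifier, tweezers from where it was at the start of the episode above 0.02 m).
It fails at once if a vial, the glue bottle or a bus is tipped over (angle between any of vial_a, vial_b, glue, bus_a, bus_b's own z axis and vertical above 0.4 rad).
It also fails if it takes over 58 s, if anything falls off the work surface, if the arm or the gripper's body presses on something with over 40 N, if the wrist force passes 120 N, or if a joint passes its speed limit or range.

## Working session

There is one attempt and no reset: what is moved stays moved. The work goes in short steps, Python scripts to look and compute and a tool call to move; the robot and the scene stay as the last step left them, time stands still between calls to the robot, and variables do not carry over. Pictures are saved under pics/ and viewed, about 8 in all and at most 12, crops included, and the job is handed in when it is done.

Besides the shell and the picture viewer there is one more tool, called after "Call:" as name(argument=value, ...), one argument or row to a line, values as JSON. jog_arm: Moves the arm, as the interface text tells. Shifts and turns lie within -1 to 1; 1 stands for 10 cm of shift or pi/2 rad of turn. Its arguments: {"type":"object","properties":{"deltas":{"type":"array"},"squeeze":{"type":"number"}},"required":["deltas"]}

```bash
mkdir -p pics; python3 - <<'E'
from rig import r
import cv2,numpy as np
for n in("top","side"):
    cv2.imwrite(f"pics/{n}0.png",r.grab_frame(n)); c=r.calibration(n);print(n,np.round(c["mtx"],1).tolist(),np.round(c["world_from_camera"],3).tolist())
s=r.sense();print(s["clock"],s["eef_pos"],s["tcp_rot"],s["opening"])
E
```

```text
top [[532.4, 0.0, 287.3], [0.0, 532.4, 210.1], [0.0, 0.0, 1.0]] [[-0.009, -0.996, 0.09, 447.1], [-1.0, 0.009, 0.001, 0.268], [-0.002, -0.09, -0.996, 1465.578], [0.0, 0.0, 0.0, 1.0]]
side [[542.6, 0.0, 280.3], [0.0, 542.6, 208.7], [0.0, 0.0, 1.0]] [[-0.892, -0.26, 0.37, 52.881], [-0.452, 0.53, -0.717, 1006.161], [-0.01, -0.807, -0.591, 871.079], [0.0, 0.0, 0.0, 1.0]]
0.1 [ 192.8047608  -594.08260531  255.61597483] [-3.14155961e+00  1.27967826e-03 -1.25695919e+00] 1.00032555715784
```

View pics/top0.png

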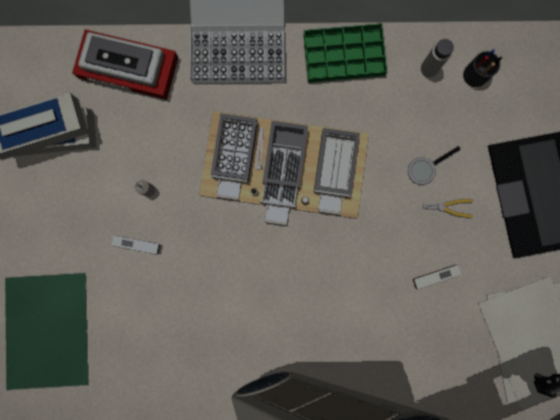

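View pics/side0.png

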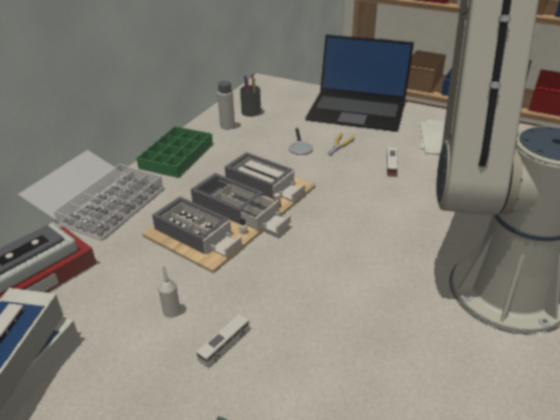

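The top view shows wheels on the left (235,150), rods in the middle standing open (283,165, lip at 277,215), and bodies on the right (337,163). I'll enlarge it.

```bash
python3 - <<'E'
import cv2
i=cv2.imread("pics/top0.png")[105:230,195:375]
cv2.imwrite("pics/crop.png",cv2.convertScaleAbs(cv2.resize(i,None,fx=4.4,fy=4.4,interpolation=cv2.INTER_CUBIC),alpha=1.5))
E
```

```text
(no output)
```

View pics/crop.png

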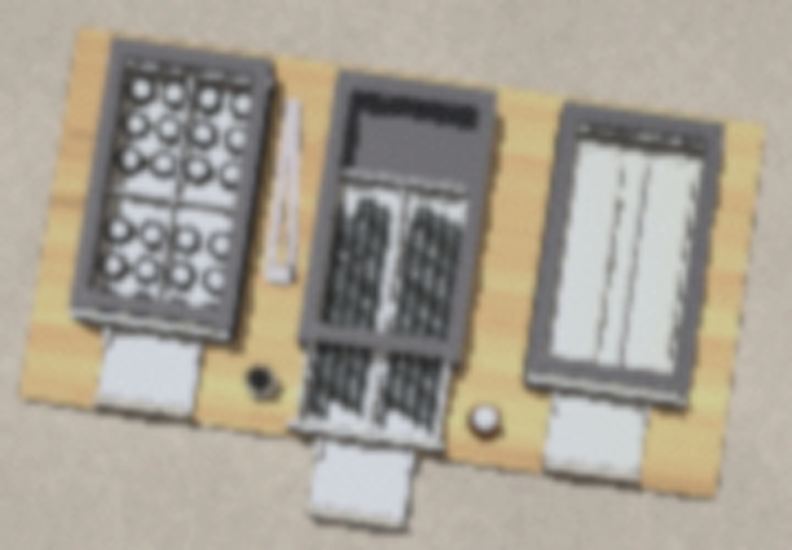

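```bash
cat >h.py <<'E'
from rig import r
import cv2,numpy as np
def bp(n,uv,z):
    c=r.calibration(n);T=np.array(c["world_from_camera"]);d=T[:3,:3]@np.linalg.inv(c["mtx"])@np.array([*uv,1.])
    return T[:3,3]+d*(z-T[2,3])/d[2]
def pj(n,P):
    c=r.calibration(n);T=np.linalg.inv(np.array(c["world_from_camera"]));q=np.array(c["mtx"])@(T[:3,:3]@P+T[:3,3]);return q[:2]/q[2]
E
python3 - <<'E'
from h import *
cr=lambda u,v:((u+.5)/4.4+194.5,(v+.5)/4.4+104.5)
P=np.array([bp("top",cr(*p),12) for p in[(80,28),(767,122),(716,497),(22,402)]])
c=P.mean(0);print(P.round(0).tolist(),c.round(1))
ex=(P[0]+P[1]-P[2]-P[3])[:2];ey=(P[0]+P[3]-P[1]-P[2])[:2]
print(np.linalg.norm(ex)/2,np.linalg.norm(ey)/2)
a1=np.arctan2(ex[1],ex[0]);a2=np.arctan2(-ey[0],ey[1]);a=(a1+2*a2)/3;print(a1,a2,a)
R=np.array([[np.cos(a),-np.sin(a)],[np.sin(a),np.cos(a)]])
f=lambda p,z:((bp("top",cr(*p),z)[:2]-c[:2])@R).round(1)
for n,p,z in[("whTL",(112,40),58),("whTR",(272,62),58),("whBR",(230,340),58),("whBL",(72,310),58),("rodTL",(340,72),58),("rodTR",(495,95),58),("whlipL",(98,408),40),("whlipR",(194,415),40),("rodlipL",(312,522),40),("rodlipR",(408,530),40),("bodlipL",(547,468),40),("bodlipR",(640,483),40),("vialA",(260,378),51),("vialB",(484,418),51)]:print(n,f(p,z),bp("top",cr(*p),z)[:2].round(0))
E
```

```text
[[858.0, 207.0, 12.0], [793.0, -227.0, 12.0], [556.0, -189.0, 12.0], [619.0, 243.0, 12.0]] [706.5   8.5  12. ]
240.38094923835408 437.7531960266469
-0.15137370655906005 -0.14695223717330838 -0.1484260603018923
whTL [103.5 190. ] [837. 181.]
whTR [103.5  90.8] [822.  83.]
whBR [-70.1  91.2] [651. 109.]
whBL [-65.3 188.9] [670. 205.]
rodTL [103.1  48.6] [816.  41.]
rodTR [102.  -47.3] [800. -53.]
whlipL [-120.5  167. ] [612. 191.]
whlipR [-116.7  108.1] [607. 133.]
rodlipL [-171.6   27.2] [541.  61.]
rodlipR [-168.3  -31.5] [535.   2.]
bodlipL [-118.9 -110.3] [573. -83.]
bodlipR [-120.2 -167.7] [ 563. -140.]
vialA [-89.8  70.5] [628.  91.]
vialB [-95.1 -67.8] [602. -45.]
```

Geometry is consistent: yaw −0.148, unit origins at board x ≈ +19, and the rod slide is about 50 mm. Next I move with the gripper shut to just in front of the rod lip, turning the jaws across the slide.

Call:
jog_arm(
  deltas=[
    {"gripper": 1, "translation": [0.155, 0.316, 0], "dr": [0, 0, -0.0245]},
    {"gripper": 1, "translation": [0.155, 0.316, 0], "dr": [0, 0, -0.0245]},
    {"gripper": 1, "translation": [0.155, 0.316, 0], "dr": [0, 0, -0.0245]},
    {"gripper": 1, "translation": [0.155, 0.316, 0], "dr": [0, 0, -0.0245]},
    {"gripper": 1, "translation": [0.155, 0.316, 0], "dr": [0, 0, -0.0245]},
    {"gripper": 1, "translation": [0.155, 0.316, 0], "dr": [0, 0, -0.0245]},
    {"gripper": 1, "translation": [0.155, 0.316, 0], "dr": [0, 0, -0.0245]},
    {"gripper": 1, "translation": [0.155, 0.316, 0], "dr": [0, 0, -0.0245]},
    {"gripper": 1, "translation": [0.155, 0.316, 0], "dr": [0, 0, -0.0245]},
    {"gripper": 1, "translation": [0.155, 0.316, 0], "dr": [0, 0, -0.0245]},
    {"gripper": 1, "translation": [0.155, 0.316, 0], "dr": [0, 0, -0.0245]},
    {"gripper": 1, "translation": [0.155, 0.316, 0], "dr": [0, 0, -0.0245]},
  ],
)

```text
clock: 1.1
eef_pos: [379.1, -213.6, 256.2]
tcp_rot: [3.142, 0.0, -1.721]
contact_force: [1.4, 0.6, -0.5]
opening: -0.003
```

Call:
jog_arm(
  deltas=[
    {"gripper": 1, "translation": [0.155, 0.316, 0], "dr": [0, 0, 0]},
    {"gripper": 1, "translation": [0.155, 0.316, 0], "dr": [0, 0, 0]},
    {"gripper": 1, "translation": [0.155, 0.316, 0], "dr": [0, 0, 0]},
    {"gripper": 1, "translation": [0.155, 0.316, 0], "dr": [0, 0, 0]},
    {"gripper": 1, "translation": [0.155, 0.316, 0], "dr": [0, 0, 0]},
    {"gripper": 1, "translation": [0.155, 0.316, 0], "dr": [0, 0, 0]},
    {"gripper": 1, "translation": [0.155, 0.316, 0], "dr": [0, 0, 0]},
    {"gripper": 1, "translation": [0.155, 0.316, 0], "dr": [0, 0, 0]},
    {"gripper": 1, "translation": [0, 0, 0], "dr": [0, 0, 0]},
    {"gripper": 1, "translation": [0, 0, 0], "dr": [0, 0, 0]},
  ],
)

```text
clock: 1.93
eef_pos: [503.2, 39.0, 255.8]
tcp_rot: [3.141, -0.0, -1.716]
contact_force: [0.0, -0.3, -0.4]
opening: 0.001
```

Call:
jog_arm(
  deltas=[
    {"gripper": 1, "translation": [0, 0, -0.3], "dr": [0, 0, 0]},
    {"gripper": 1, "translation": [0, 0, -0.3], "dr": [0, 0, 0]},
    {"gripper": 1, "translation": [0, 0, -0.3], "dr": [0, 0, 0]},
    {"gripper": 1, "translation": [0, 0, -0.3], "dr": [0, 0, 0]},
    {"gripper": 1, "translation": [0, 0, -0.3], "dr": [0, 0, 0]},
    {"gripper": 1, "translation": [0, 0, -0.3], "dr": [0, 0, 0]},
    {"gripper": 1, "translation": [0, 0, -0.17], "dr": [0, 0, 0]},
    {"gripper": 1, "translation": [0, 0, 0], "dr": [0, 0, 0]},
    {"gripper": 1, "translation": [0, 0, 0], "dr": [0, 0, 0]},
  ],
)

```text
clock: 2.68
eef_pos: [501.9, 36.6, 58.8]
tcp_rot: [3.139, -0.001, -1.72]
contact_force: [1.4, 0.6, 1.1]
opening: -0.002
```

```bash
python3 - <<'E'
from h import *
s=r.grab_frame("side");w=r.grab_frame("wrist")
p=r.sense()["eef_pos"]
tip=pj("side",np.array([p[0],p[1],p[2]-25]));print(p,tip,(tip-[190,140])*4)
a=cv2.resize(s[140:290,190:340],None,fx=4,fy=4,interpolation=cv2.INTER_CUBIC)
cv2.imwrite("pics/s1.png",cv2.convertScaleAbs(a,alpha=1.3));cv2.imwrite("pics/w1.png",w)
E
```

```text
[503.53289668  37.02104046  60.43597901] [298.0342572  225.93415341] [432.13702879 343.73661363]
```

View pics/s1.png

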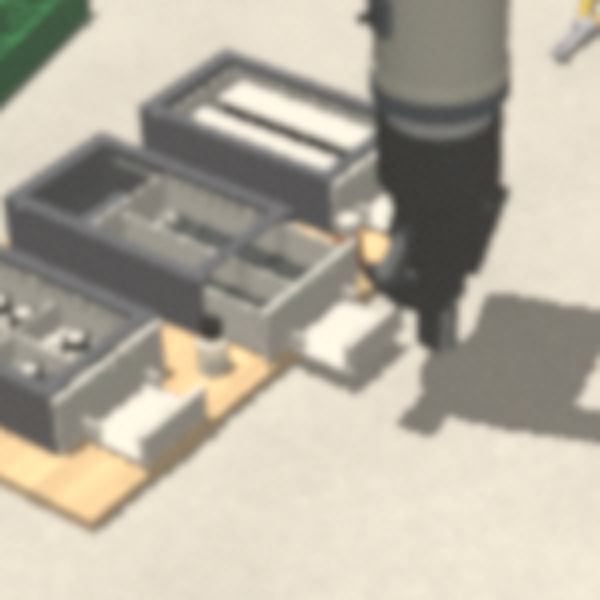

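View pics/w1.png

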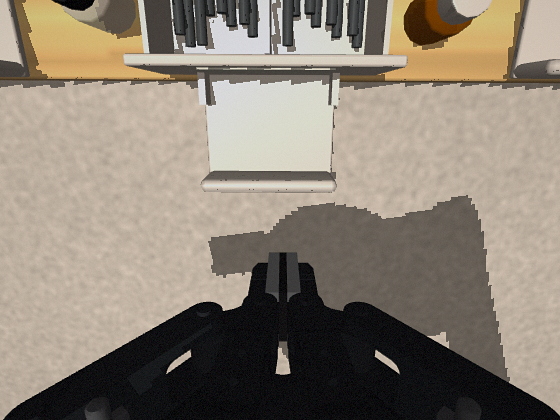

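The fingertip sits 25 mm ahead of the TCP as expected. The lip is straight ahead of it, at wrist pixels (200–336, 185). I lower the arm and push.

Call:
jog_arm(
  deltas=[
    {"gripper": 1, "translation": [0, 0, -0.07], "dr": [0, 0, 0]},
    {"gripper": 1, "translation": [0.059, -0.009, 0], "dr": [0, 0, 0]},
    {"gripper": 1, "translation": [0.059, -0.009, 0], "dr": [0, 0, 0]},
    {"gripper": 1, "translation": [0.059, -0.009, 0], "dr": [0, 0, 0]},
    {"gripper": 1, "translation": [0.059, -0.009, 0], "dr": [0, 0, 0]},
    {"gripper": 1, "translation": [0.059, -0.009, 0], "dr": [0, 0, 0]},
    {"gripper": 1, "translation": [0.059, -0.009, 0], "dr": [0, 0, 0]},
    {"gripper": 1, "translation": [0.059, -0.009, 0], "dr": [0, 0, 0]},
    {"gripper": 1, "translation": [0.059, -0.009, 0], "dr": [0, 0, 0]},
    {"gripper": 1, "translation": [0.059, -0.009, 0], "dr": [0, 0, 0]},
  ],
)

```text
clock: 3.62
eef_pos: [556.4, 29.3, 52.2]
tcp_rot: [3.141, -0.0, -1.719]
contact_force: [-1.2, 0.0, 1.8]
opening: -0.001
```

Call:
jog_arm(
  deltas=[
    {"gripper": 1, "translation": [0.03, -0.0045, 0], "dr": [0, 0, 0]},
    {"gripper": 1, "translation": [0.03, -0.0045, 0], "dr": [0, 0, 0]},
    {"gripper": 1, "translation": [0.03, -0.0045, 0], "dr": [0, 0, 0]},
    {"gripper": 1, "translation": [0, 0, 0], "dr": [0, 0, 0]},
    {"gripper": 1, "translation": [0, 0, 0], "dr": [0, 0, 0]},
  ],
)

```text
clock: 4.03
eef_pos: [565.4, 28.1, 52.3]
tcp_rot: [-3.141, 0.0, -1.719]
contact_force: [0.7, 0.2, 0.5]
opening: -0.002
```

Call:
jog_arm(
  deltas=[
    {"gripper": 1, "translation": [0.02, -0.003, 0], "dr": [0, 0, 0]},
    {"gripper": 1, "translation": [0.02, -0.003, 0], "dr": [0, 0, 0]},
    {"gripper": 1, "translation": [0.02, -0.003, 0], "dr": [0, 0, 0]},
    {"gripper": 1, "translation": [0.02, -0.003, 0], "dr": [0, 0, 0]},
    {"gripper": 1, "translation": [0, 0, 0], "dr": [0, 0, 0]},
  ],
)

```text
clock: 4.45
eef_pos: [573.5, 26.8, 52.3]
tcp_rot: [-3.141, 0.0, -1.719]
contact_force: [-0.5, 0.6, -0.6]
opening: 0.003
```

Call:
jog_arm(
  deltas=[
    {"gripper": 1, "translation": [0.01, -0.0015, 0], "dr": [0, 0, 0]},
    {"gripper": 1, "translation": [0.01, -0.0015, 0], "dr": [0, 0, 0]},
  ],
)

```text
clock: 4.62
eef_pos: [575.0, 26.6, 52.3]
tcp_rot: [3.141, -0.0, -1.719]
contact_force: [-1.0, 0.3, 0.3]
opening: -0.003
```

Call:
jog_arm(
  deltas=[
    {"gripper": 1, "translation": [0.01, -0.0015, 0], "dr": [0, 0, 0]},
    {"gripper": 1, "translation": [0.01, -0.0015, 0], "dr": [0, 0, 0]},
  ],
)

```text
clock: 4.78
eef_pos: [577.1, 26.3, 52.3]
tcp_rot: [3.142, 0.0, -1.719]
contact_force: [-1.7, -0.3, 0.7]
opening: 0.001
```

```bash
python3 - <<'E'
from h import *
t=r.grab_frame("top");w=r.grab_frame("wrist")
a=cv2.resize(t[105:230,195:375],(560,390),interpolation=cv2.INTER_CUBIC);a=cv2.convertScaleAbs(a,alpha=1.5)
cv2.imwrite("pics/c2.png",w)
E
```

```text
(no output)
```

View pics/c2.png

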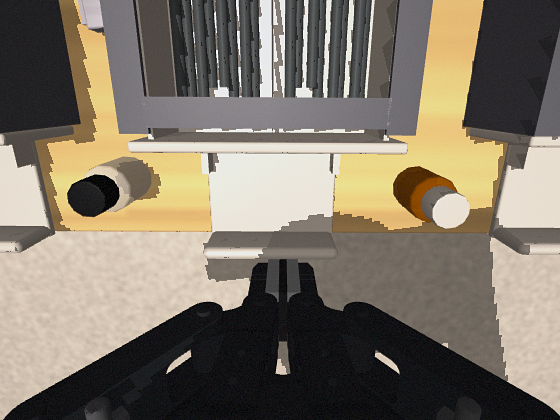

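Tray nearly shut (lip at rows 235–258, still slightly proud). Creeping on until the force rises.

Call:
jog_arm(
  deltas=[
    {"gripper": 1, "translation": [0.01, -0.0015, 0], "dr": [0, 0, 0]},
    {"gripper": 1, "translation": [0.01, -0.0015, 0], "dr": [0, 0, 0]},
  ],
)

```text
clock: 5.05
eef_pos: [579.0, 26.0, 52.3]
tcp_rot: [3.141, -0.0, -1.719]
contact_force: [-2.3, -0.1, -0.1]
opening: -0.0
```

Call:
jog_arm(
  deltas=[
    {"gripper": 1, "translation": [0.01, -0.0015, 0], "dr": [0, 0, 0]},
    {"gripper": 1, "translation": [0.01, -0.0015, 0], "dr": [0, 0, 0]},
  ],
)

```text
clock: 5.22
eef_pos: [580.1, 25.7, 52.1]
tcp_rot: [3.139, -0.0, -1.719]
contact_force: [-7.3, 2.2, 7.3]
opening: 0.0
```

Call:
jog_arm(
  deltas=[
    {"gripper": 1, "translation": [0.01, -0.0015, 0], "dr": [0, 0, 0]},
    {"gripper": 1, "translation": [0, 0, 0], "dr": [0, 0, 0]},
  ],
)

```text
clock: 5.38
eef_pos: [580.2, 25.7, 52.1]
tcp_rot: [3.137, -0.0, -1.719]
contact_force: [-8.6, 2.4, 7.3]
opening: -0.003
```

Resistance rose to 9 N with the tray stopped, so it is home. Now I back off, lift, and go over the wheel tray's finger gap.

Call:
jog_arm(
  deltas=[
    {"gripper": 1, "translation": [-0.08, 0.011, 0], "dr": [0, 0, 0]},
    {"gripper": 1, "translation": [-0.11, 0.016, 0], "dr": [0, 0, 0]},
    {"gripper": 1, "translation": [0, 0, 0.28], "dr": [0, 0, 0]},
    {"gripper": 1, "translation": [0, 0, 0.28], "dr": [0, 0, 0]},
    {"gripper": 1, "translation": [0.145, 0.267, 0], "dr": [0, 0, 0]},
    {"gripper": 1, "translation": [0.145, 0.267, 0], "dr": [0, 0, 0]},
    {"gripper": 1, "translation": [0.145, 0.267, 0], "dr": [0, 0, 0]},
    {"gripper": 1, "translation": [0.145, 0.267, 0], "dr": [0, 0, 0]},
    {"gripper": 1, "translation": [0.145, 0.267, 0], "dr": [0, 0, 0]},
    {"gripper": 1, "translation": [0, 0, 0], "dr": [0, 0, 0]},
    {"gripper": 1, "translation": [0, 0, 0], "dr": [0, 0, 0]},
  ],
)

```text
clock: 6.3
eef_pos: [635.5, 163.1, 108.1]
tcp_rot: [-3.141, 0.0, -1.717]
contact_force: [-0.9, -0.4, 0.2]
opening: 0.002
```

```bash
python3 - <<'E'
from h import *
p=r.sense()["eef_pos"];w=r.grab_frame("wrist");s=r.grab_frame("side")
a=cv2.convertScaleAbs(cv2.resize(s[150:290,140:290],(450,420),interpolation=cv2.INTER_CUBIC),alpha=1.3)
a=cv2.resize(a,(300,280));w2=cv2.resize(w,(500,375))
o=np.zeros((375,800,3),np.uint8);o[:,:500]=w2;o[:280,500:]=a
cv2.imwrite("pics/w3.png",o);print(p)
# where the tip axis foot at z=28 (lip/tongue) falls in wrist image
for z in(20,40):print(z,pj("wrist",np.array([p[0],p[1],z]))*500/560)
E
```

```text
[635.51503989 163.09038756 108.0823423 ]
20 [249.86541113 196.14616205]
40 [249.63032449 206.28460541]
```

View pics/w3.png

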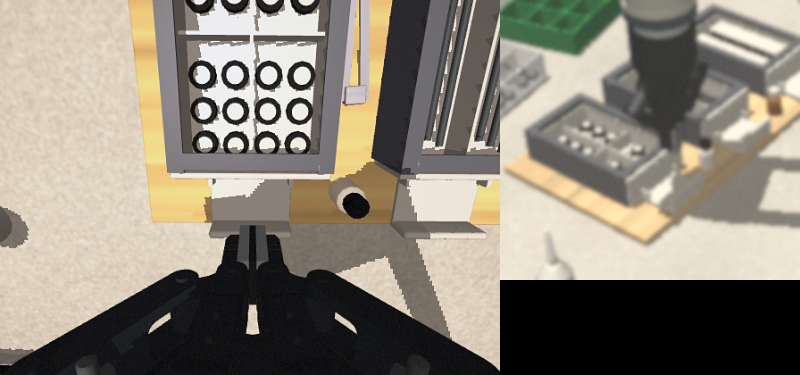

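The fingertip is laterally centred (column 250 against lip 210–292), but only about 11 mm behind the lip's inner edge. I shift 8 mm inward and lower it gently.

Call:
jog_arm(
  deltas=[
    {"gripper": 1, "translation": [0.08, -0.012, 0], "dr": [0, 0, 0]},
    {"gripper": 1, "translation": [0, 0, 0], "dr": [0, 0, 0]},
    {"gripper": 1, "translation": [0, 0, -0.2], "dr": [0, 0, 0]},
    {"gripper": 1, "translation": [0, 0, -0.15], "dr": [0, 0, 0]},
    {"gripper": 1, "translation": [0, 0, -0.07], "dr": [0, 0, 0]},
    {"gripper": 1, "translation": [0, 0, -0.05], "dr": [0, 0, 0]},
    {"gripper": 1, "translation": [0, 0, -0.05], "dr": [0, 0, 0]},
    {"gripper": 1, "translation": [0, 0, 0], "dr": [0, 0, 0]},
  ],
)

```text
clock: 7.07
eef_pos: [643.4, 160.2, 55.8]
tcp_rot: [3.141, -0.0, -1.719]
contact_force: [-0.1, 0.3, 0.7]
opening: -0.001
```

Call:
jog_arm(
  deltas=[
    {"gripper": 1, "translation": [0, 0, -0.03], "dr": [0, 0, 0]},
    {"gripper": 1, "translation": [-0.03, 0.0045, 0], "dr": [0, 0, 0]},
    {"gripper": 1, "translation": [-0.03, 0.0045, 0], "dr": [0, 0, 0]},
    {"gripper": 1, "translation": [-0.03, 0.0045, 0], "dr": [0, 0, 0]},
    {"gripper": 1, "translation": [-0.03, 0.0045, 0], "dr": [0, 0, 0]},
    {"gripper": 1, "translation": [-0.03, 0.0045, 0], "dr": [0, 0, 0]},
    {"gripper": 1, "translation": [-0.03, 0.0045, 0], "dr": [0, 0, 0]},
  ],
)

```text
clock: 7.65
eef_pos: [625.6, 163.3, 53.6]
tcp_rot: [-3.141, 0.0, -1.719]
contact_force: [0.7, -0.2, -0.7]
opening: -0.002
```

Call:
jog_arm(
  deltas=[
    {"gripper": 1, "translation": [-0.059, 0.009, 0], "dr": [0, 0, 0]},
    {"gripper": 1, "translation": [-0.059, 0.009, 0], "dr": [0, 0, 0]},
    {"gripper": 1, "translation": [-0.059, 0.009, 0], "dr": [0, 0, 0]},
    {"gripper": 1, "translation": [-0.059, 0.009, 0], "dr": [0, 0, 0]},
    {"gripper": 1, "translation": [-0.059, 0.009, 0], "dr": [0, 0, 0]},
    {"gripper": 1, "translation": [-0.059, 0.009, 0], "dr": [0, 0, 0]},
    {"gripper": 1, "translation": [-0.059, 0.009, 0], "dr": [0, 0, 0]},
    {"gripper": 1, "translation": [-0.059, 0.009, 0], "dr": [0, 0, 0]},
    {"gripper": 1, "translation": [-0.059, 0.009, 0], "dr": [0, 0, 0]},
    {"gripper": 1, "translation": [-0.059, 0.009, 0], "dr": [0, 0, 0]},
  ],
)

```text
clock: 8.48
eef_pos: [565.9, 172.4, 53.3]
tcp_rot: [-3.142, 0.0, -1.719]
contact_force: [1.1, 1.8, 1.2]
opening: -0.003
```

Call:
jog_arm(
  deltas=[
    {"gripper": 1, "translation": [-0.04, 0.006, 0], "dr": [0, 0, 0]},
    {"gripper": 1, "translation": [-0.04, 0.006, 0], "dr": [0, 0, 0]},
    {"gripper": 1, "translation": [-0.04, 0.006, 0], "dr": [0, 0, 0]},
    {"gripper": 1, "translation": [-0.04, 0.006, 0], "dr": [0, 0, 0]},
    {"gripper": 1, "translation": [-0.04, 0.006, 0], "dr": [0, 0, 0]},
    {"gripper": 1, "translation": [-0.03, 0.0045, 0], "dr": [0, 0, 0]},
    {"gripper": 1, "translation": [-0.02, 0.003, 0], "dr": [0, 0, 0]},
    {"gripper": 1, "translation": [-0.02, 0.003, 0], "dr": [0, 0, 0]},
  ],
)

```text
clock: 9.15
eef_pos: [539.3, 176.3, 53.2]
tcp_rot: [3.142, -0.0, -1.719]
contact_force: [1.6, 0.1, -0.3]
opening: 0.001
```

Call:
jog_arm(
  deltas=[
    {"gripper": 1, "translation": [-0.015, 0.002, 0], "dr": [0, 0, 0]},
    {"gripper": 1, "translation": [-0.015, 0.002, 0], "dr": [0, 0, 0]},
  ],
)

```text
clock: 9.32
eef_pos: [536.4, 176.7, 53.3]
tcp_rot: [-3.142, 0.0, -1.719]
contact_force: [1.8, 0.9, -0.2]
opening: 0.0
```

Call:
jog_arm(
  deltas=[
    {"gripper": 1, "translation": [-0.015, 0.002, 0], "dr": [0, 0, 0]},
    {"gripper": 1, "translation": [-0.01, 0.0015, 0], "dr": [0, 0, 0]},
  ],
)

```text
clock: 9.48
eef_pos: [533.9, 177.0, 53.3]
tcp_rot: [3.142, 0.0, -1.719]
contact_force: [1.3, 0.7, -0.1]
opening: 0.004
```

Call:
jog_arm(
  deltas=[
    {"gripper": 1, "translation": [-0.01, 0.0015, 0], "dr": [0, 0, 0]},
    {"gripper": 1, "translation": [-0.01, 0.0015, 0], "dr": [0, 0, 0]},
  ],
)

```text
clock: 9.65
eef_pos: [532.0, 177.3, 53.3]
tcp_rot: [-3.142, 0.0, -1.719]
contact_force: [1.7, 1.1, -1.3]
opening: 0.002
```

Call:
jog_arm(
  deltas=[
    {"gripper": 1, "translation": [-0.01, 0.0015, 0], "dr": [0, 0, 0]},
    {"gripper": 1, "translation": [-0.01, 0.0015, 0], "dr": [0, 0, 0]},
  ],
)

```text
clock: 9.82
eef_pos: [530.5, 177.6, 53.4]
tcp_rot: [-3.14, 0.0, -1.719]
contact_force: [6.8, -1.6, -4.0]
opening: -0.002
```

Call:
jog_arm(
  deltas=[
    {"gripper": 1, "translation": [-0.01, 0.0015, 0], "dr": [0, 0, 0]},
    {"gripper": 1, "translation": [0, 0, 0], "dr": [0, 0, 0]},
  ],
)

```text
clock: 9.98
eef_pos: [530.5, 177.6, 53.4]
tcp_rot: [-3.138, 0.001, -1.718]
contact_force: [8.0, -2.1, -5.7]
opening: -0.001
```

Force rose at x = 530.5, just where the stop was predicted. I release inward by 10 mm, lift clear, and look.

Call:
jog_arm(
  deltas=[
    {"gripper": 1, "translation": [0.06, -0.009, 0], "dr": [0, 0, 0]},
    {"gripper": 1, "translation": [0.06, -0.009, 0], "dr": [0, 0, 0]},
    {"gripper": 1, "translation": [0, 0, 0], "dr": [0, 0, 0]},
    {"gripper": 1, "translation": [0, 0, 0.1], "dr": [0, 0, 0]},
    {"gripper": 1, "translation": [0, 0, 0.3], "dr": [0, 0, 0]},
    {"gripper": 1, "translation": [0, 0, 0.3], "dr": [0, 0, 0]},
    {"gripper": 1, "translation": [0, 0, 0.35], "dr": [0, 0, 0]},
    {"gripper": 1, "translation": [0, 0, 0.35], "dr": [0, 0, 0]},
    {"gripper": 1, "translation": [-0.35, 0, 0.1], "dr": [0, 0, 0]},
    {"gripper": 1, "translation": [-0.35, 0, 0.1], "dr": [0, 0, 0]},
    {"gripper": 1, "translation": [-0.35, 0, 0], "dr": [0, 0, 0]},
    {"gripper": 1, "translation": [0, 0, 0], "dr": [0, 0, 0]},
  ],
)

```text
clock: 10.98
eef_pos: [429.6, 174.9, 213.5]
tcp_rot: [3.137, -0.002, -1.718]
contact_force: [1.2, 0.5, 0.3]
opening: -0.004
```

```bash
python3 - <<'E'
from h import *
t=r.grab_frame("top");cv2.imwrite("pics/top4.png",t)
a=cv2.resize(t[105:260,195:375],None,fx=3.8,fy=3.8,interpolation=cv2.INTER_CUBIC);cv2.imwrite("pics/c4.png",cv2.convertScaleAbs(a,alpha=1.5))
d=cv2.absdiff(t,cv2.imread("pics/top0.png")).max(2);n,_,st,_=cv2.connectedComponentsWithStats(cv2.morphologyEx((d>45).astype(np.uint8),cv2.MORPH_OPEN,np.ones((3,3))));print(st[1:].tolist())
E
```

```text
[[275, 130, 4, 5, 19], [283, 131, 6, 5, 18], [297, 133, 6, 5, 25], [243, 139, 3, 3, 9], [226, 145, 6, 4, 21], [240, 147, 6, 4, 21], [273, 148, 4, 5, 18], [225, 152, 3, 3, 9], [236, 153, 9, 4, 28], [297, 152, 4, 3, 12], [224, 160, 3, 3, 9], [240, 184, 4, 4, 15], [263, 187, 16, 13, 159], [291, 186, 4, 3, 12], [212, 188, 3, 4, 12], [244, 188, 3, 3, 9], [280, 189, 15, 13, 149], [240, 190, 3, 3, 9], [211, 193, 3, 3, 9], [234, 199, 3, 3, 9], [210, 200, 3, 3, 9], [241, 203, 5, 13, 43], [212, 234, 97, 135, 4372], [154, 255, 4, 8, 27], [158, 278, 38, 75, 962], [210, 284, 3, 3, 9], [202, 286, 6, 4, 18], [316, 347, 244, 73, 10023], [178, 348, 77, 35, 852], [257, 373, 28, 16, 266], [237, 384, 16, 10, 103], [270, 389, 5, 5, 19], [263, 390, 7, 14, 73], [552, 414, 8, 6, 34]]
```

View pics/c4.png

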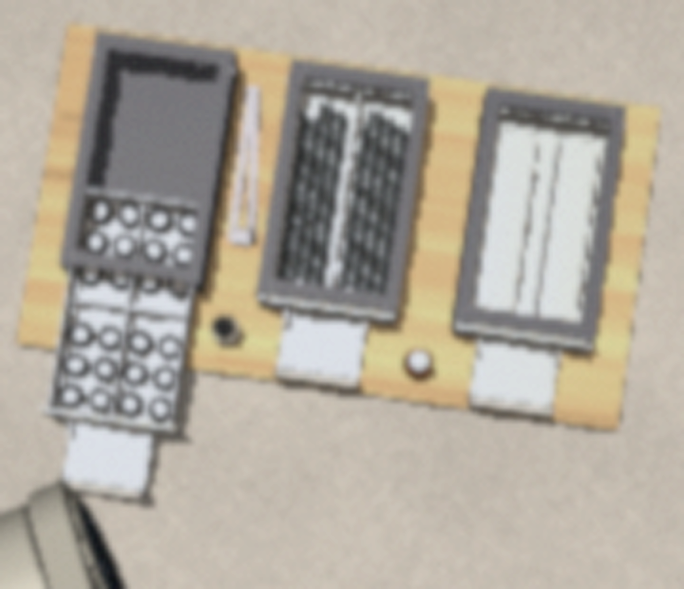

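The picture shows the wheel tray fully out: its lip moved from about (239,199) to (234,237), or about 100 mm. The rod tray is flush like the body tray, and the vials and tweezers haven't moved.

```bash
python3 -c "
from rig import r
s=r.sense();print(s['clock'],s['contact_force'],r.sign_off())"
```

```text
the job is handed in; nothing more can be done
11.0333 [ 0.48663424 -0.73195191 -0.58855336] None
```

I pushed the axle-rod tray fully home and drew the wheel tray out to its stop, then handed the job in at 11.0 s. I used only the shut fingertips and gripped nothing. No verdict was reported.

- **Rod tray:** I pushed it on the outer face of its lip until it stopped and the force rose to about 9 N. In the last top picture it is flush, like the body tray beside it.
- **Wheel tray:** I hooked it behind the lip and pulled until the force rose to about 8 N, at x = 530.5 mm against a predicted 530. The pictures put its travel at about 100 mm.
- **Everything else:** The last top picture shows the body tray still shut and the vials and tweezers where they were. A comparison with the first picture showed no change around the buses, glue bottle, pliers or magnifier. The arm was clear of everything at the end.

Two checks were slightly off. The rod tray's end stop came about 3 mm further in than I had estimated from the first picture. My first position over the wheel tray's gap was about 8 mm too close to the lip, and I corrected that from the wrist camera before lowering. I measured no tray slide directly; both end positions rest on the force rise and the pictures.

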